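# Pin the sprung belt tensioner

## Robot

A 7-joint arm with a two-finger parallel gripper is mounted at the origin on a cart in front of the work surface, level with it; the furniture and walls round the work are solid. World frame = base frame: x ahead of the robot, y to its left, z up, the work surface at z = 0. Lengths are in m, angles in rad, forces in N, time in s.
With the tool pointing down it reaches from about 0.4 to 0.875 m from the base axis. Payload 19.3 kg.
Tool frame: the origin (TCP) lies between the finger pads; the fingertips stand 17 mm ahead of it and the grasp point (between the pads) lies 2 mm behind it; z points along the fingers, x is the direction in which the jaws open and shut, and the axes are right-handed (so a half turn about z gives the same grasp; the last joint's range is limited). The gripper opens to 85 mm and grips with 20 to 120 N. Pads are 22 mm wide; open, the fingers measure 114 mm over their backs; the gripper's body (76 mm by 85 mm) begins 54 mm behind the grasp point. The pads swing forward as they close: fully open they stand 13 mm farther back than shut.
Start: joints at [-1.405, 0.521, -0.036, 1.599, 0.021, 1.021, -0.113], TCP at [0.146, 0.608, 0.248] pointing down, gripper open.
Joint ranges: [-2.91, 2.91], [-0.3, 2.13], [-1.5, 1.42], [0.17, 2.43], [-1.26, 4.41], [0.16, 1.93], [-2.52, 2.52]. Speed limits (rad/s): [1.89, 1.89, 2.39, 2.39, 3.01, 3.01, 3.01].

## Interface

Orientations are given as [roll, pitch, yaw] about the fixed x, y, z axes, in that order (R = Rz(yaw) Ry(pitch) Rx(roll)).
In Python, from workcell import bot gives the robot as it stands. The module is installed in compiled form; this text tells all that it offers.
- The arm moves only by the tool arm_command, never from a script. Its argument "targets" is a list of rows, each a list of 6 numbers: the shift along the tool's x, y, z in mm, then the turn, a rotation vector about the tool's x, y, z in degrees. In form: [[x, y, z, wx, wy, wz], ...]. A call has 1 to 8 rows; each row shifts and turns the pose as measured when the row begins, along the tool's axes as they then stand; what a row does not reach is not made up. A row lasts 1/10 s, in which the tool goes at most 50 mm and 8.59 degrees, less where a joint would pass 70% of its speed; a pose out of reach is approached as far as the arm can. A call is refused whole if a number of a shift passes 50 or a number of a turn 8.59, either way. A call with a gripper value outside its range is refused whole. "grip" is the opening in per cent of the stroke, from 0 (shut) to 100 (fully open), set as the call begins (left out, the last holds). The fingers move at their own pace and stop on an object; "grip_force" is the grip in N (left out, the last holds). Time passes only in rows, so rows that do not move let the fingers close. It gives the time, the measured TCP pose, the force and the opening at its end, in the units of the state.
- bot.observe(): the state, without advancing time (a new reading comes with each control period).
- bot.grab_frame(name): name is "scene" or "top" or "wrist"; returns a dict with "color" (384x512x3 uint8, red, green, blue), "depth" (384x512 float32, m along the optical axis (not along the pixel's ray), 0 where there is no reading), "fov_y" (degrees; the focal length in pixels is half the picture's height over the tangent of half this angle, whatever the lens; pixels are square), "cx", "cy" (the principal point, pixels), "D" ([k1, k2, p1, p2, k3] as OpenCV has them; the pictures are not rectified), "R" (3x3) and "t" (3): a world point X has camera coordinates R X + t; the wrist camera has in their place "hand_eye" (4x4, takes a point from camera to tool coordinates, whose origin is the TCP and whose axes are the tool frame's). Camera axes: x right, y down, z forward; pixel columns grow to the right and rows downward; lengths in m; the calibration is good to about 2 mm. A picture is of the moment at which its call begins: read the wrist's pose just before it.
- bot.job_done(): hands the job in, once; it reports no verdict.
The state is a dict: "clock": time; "qpos": joint angles; "qd": joint speeds; "joint_efforts": joint torques, N m; "position": TCP position; "tool_rot": TCP orientation; "force": force on the tool from outside, world axes, zero at the start; "moment": the same for the moment, N m; "grip_width": finger opening in m.
Only numpy, scipy, OpenCV 4.12 (cv2) and the standard library are available. Lean on these libraries where they do the work, as an engineer would, in place of code of your own. Each camera call takes 0.05 s, during which the arm holds its last target. There are 200 camera calls.

## Task

Lock the sprung belt tensioner so that the belt can be fitted later: take the red-knobbed locking pin from the blue block, put it through the eye of the tensioner arm, and with the pin swing the arm over against its spring until the pin drops into the hole hidden in the plate below. Seat the pin fully home and let go. Use light force on the pin, never let the sprung arm fly back, and leave the other loose things where they lie.

Things in the scene. Friction and masses are not known exactly. Their poses are not given: they have to be found in the camera images.
- pin_knob (a point): Centre of the red knob of the loose locking pin (about 90 g), half-way up the knob; z axis up along the pin. Knob: upright cylinder 26 mm across, 28 mm high. Its centre is 24 mm above the underside of the shoulder (a disc 18 mm across) and 52 mm above the tip. At the start the pin stands upright in the block, shoulder on the block's top.
- pin_tip (a point): Lower end of the locking pin's steel shank, on its axis; z axis up along the pin. The shank is 10 mm across and 28 mm long below the shoulder; its last 1.8 mm taper to 8.4 mm across. With the spring's side load on it the shank drags in the eye, by up to about 4 N, when it slides up or down.
- locking_pin: The whole locking pin; origin at the lower end of its shank, the same point as pin_tip.
- pin_block: Fixed blue plastic block, 80 x 64 mm, 34 mm high, with a 12 mm hole in the middle of its top in which the pin stands 28 mm deep. Origin: centre of its underside. The small holes beside it hold short pins that are not needed.
- base_plate: Fixed T-shaped aluminium plate, flat, 16 mm thick, two fixed belt pulleys (tops 64 mm up) on its far bar. Origin: on the bench below the arm's pivot axis. One 12 mm through hole for the pin, 75 mm from the pivot axis like the eye, is always hidden under the arm's sector. Its place is not given: it comes below the eye at about 0.28 to 0.74 rad, other on every build; found by feel as the tip drops in.
- tensioner: Fixed flange with pivot post and torsion spring on the base plate; carries the arm. Origin: on the pivot axis at the height of the plate's top, 16 mm above the bench. The hub's top is 38 mm above the bench.
- tensioner_arm (a joint): Angle of the grey arm about the upright pivot, rad: 0 at its rest stop, grows anticlockwise seen from above, stop at 0.95. A spring drives it back to 0: at the eye it takes about 3.7 N along the tangent to leave 0, about 9 N at 0.7 rad; it does not stay where it is left. Opposite the eye the arm carries the black idler wheel (64 mm across, 84 mm from the pivot, top 63 mm above the bench).
- eye (a point): Centre of the upper rim of the arm's eye: a grey boss 28 mm across with an upright 12 mm through hole, 75 mm from the pivot; moves with the arm. Top 33 mm, underside 19 mm above the bench. A pin in it with its tip on the plate has its shoulder 11 mm above the eye; fully home the shoulder lies on the eye and the tip is 5 mm above the bench, 11 mm deep in the plate.
- brake_pad: Bystander: loose black brake pad, 47 x 136 x 15 mm, lying flat; origin at the centre of its underside.
- spanner_13: Bystander: loose combination spanner, 24 x 164 x 6 mm, lying flat on the right of the work; origin at its middle.
- bearing_6205: Bystander: loose ball bearing, 52 mm across, 15 mm high, lying flat; origin at the centre of its underside.
- bolt_m12: Bystander: loose bolt, 52 mm high, standing on its 20 mm head left of the plate; origin at the centre of its underside.

How it is judged:
On the way, in this order (a step that is already met when the one before it is completed fails the run):
1. the pin is drawn up out of the block (height (world z) of pin_tip above 0.036 m), for 0.05 s.
2. the pin stands in the eye and has swung the arm at least 0.15 rad against the spring (value of joint tensioner_arm above 0.15 rad and horizontal distance between pin_tip and eye below 0.006 m and height (world z) of pin_tip below 0.028 m), for 0.1 s.
At the end, for the whole second after the job is handed in: The locking pin stands through the eye in the plate's hole, at least 8 mm deep in the plate (fully home is 11 mm), within 0.2 rad of upright, at rest and released, and holds the arm against its spring at more than 0.22 rad (height (world z) of pin_tip below 0.008 m and horizontal distance between pin_tip and eye below 0.006 m and value of joint tensioner_arm above 0.22 rad and angle between pin_tip's own z axis and vertical below 0.2 rad and linear speed of locking_pin below 0.02 m/s); the robot touches nothing.
It fails at once if the pin is forced: pressed against the plate or the tensioner with more than 40 N (contact force between locking_pin and base_plate above 40 N or contact force between locking_pin and tensioner above 40 N).
It fails at once if the arm flies back to its rest stop (passes below 0.2 rad at more than 2.5 rad/s) (value of joint tensioner_arm below 0.2 rad and velocity of joint tensioner_arm below -2.5 rad/s).
It fails at once if a bystander (brake pad, spanner, bearing or bolt) is moved by more than 30 mm (distance of any of brake_pad, spanner_13, bearing_6205, bolt_m12 from where it was at the start of the episode above 0.03 m).
It also fails if it takes over 72 s, if anything falls off the work surface, if the arm or the gripper's body presses on something with over 40 N, if the wrist force passes 120 N, or if a joint passes its speed limit or range.

## Working session

There is one attempt and no reset: what is moved stays moved. The work goes in short steps, Python scripts to look and compute and a tool call to move; the robot and the scene stay as the last step left them, time stands still between calls to the robot, and variables do not carry over. Pictures are saved under pics/ and viewed, about 8 in all and at most 12, crops included, and the job is handed in when it is done.

Besides the shell and the picture viewer there is one more tool, called after ">>>" by a JSON object that holds its "method" and its "body". arm_command: Moves the arm, as the interface text tells. Its arguments: {"type":"object","properties":{"targets":{"type":"array"},"grip":{"type":"number"},"grip_force":{"type":"number"}},"required":["targets"]}

```bash
mkdir -p pics; cat > h.py <<'E'
import numpy as np, cv2
from workcell import bot
from scipy.spatial.transform import Rotation as Ro
def K(f):
    F=f["color"].shape[0]/2/np.tan(np.radians(f["fov_y"])/2)
    return np.array([[F,0,f["cx"]],[0,F,f["cy"]],[0,0,1.]])
def pose():
    s=bot.observe(); return Ro.from_euler('xyz',s["tool_rot"]).as_matrix(),np.array(s["position"]),s
def cam(f,name,p=None):
    # returns Rcw, origin
    if name=="wrist":
        R,t=p; H=np.array(f["hand_eye"]); return R@H[:3,:3], R@H[:3,3]+t
    R=np.array(f["R"]); return R.T, -R.T@np.array(f["t"])
def rays(f,name,px,p=None):
    u=cv2.undistortPoints(np.array(px,float).reshape(-1,1,2),K(f),np.array(f["D"],float)).reshape(-1,2)
    R,o=cam(f,name,p); return o,np.c_[u,np.ones(len(u))]@R.T
def onplane(f,name,px,z,p=None):
    o,d=rays(f,name,px,p); return o+d*((z-o[2])/d[:,2])[:,None]
def save(f,n,s=1): cv2.imwrite('pics/'+n,cv2.resize(f["color"][:,:,::-1],None,fx=s,fy=s))
E
python3 - <<'E'
from h import *
import pickle
R,t,s=pose(); print({k:np.round(v,3) for k,v in s.items()})
for n in("top","scene","wrist"):
    f=bot.grab_frame(n); pickle.dump((f,R,t),open(n+'.pkl','wb'))
    save(f,n+'0.png',1.5 if n=="top" else 1)
    hsv=cv2.cvtColor(f["color"],cv2.COLOR_RGB2HSV)
    m=((hsv[...,0]<8)|(hsv[...,0]>172))&(hsv[...,1]>130)&(hsv[...,2]>60)
    k,l,st,c=cv2.connectedComponentsWithStats(m.astype(np.uint8))
    for i in range(1,k):
        if st[i,4]>20:print(n,st[i],c[i],onplane(f,n,[c[i]],.058,(R,t)))
E
```

```text
{'clock': np.float64(0.0), 'qpos': array([-1.405,  0.522, -0.036,  1.6  ,  0.021,  1.021, -0.113]), 'qd': array([ 0.001,  0.001,  0.   ,  0.   ,  0.   , -0.001,  0.   ]), 'joint_efforts': array([-1.0000e-03, -9.2711e+01,  1.9790e+00, -3.6993e+01,  1.8000e-02,
        8.0000e-03,  0.0000e+00]), 'position': array([0.146, 0.607, 0.248]), 'tool_rot': array([3.141e+00, 1.000e-03, 1.335e+00]), 'force': array([ 0.115, -0.178, -0.468]), 'moment': array([-0.016, -0.064,  0.028]), 'grip_width': np.float64(0.085)}
top [75  1  3 13 22] [76.27272727  7.54545455] [[1.09443871 0.46748503 0.058     ]]
top [505   0   7   8  26] [507.84615385   3.03846154] [[ 1.12623302 -0.73318511  0.058     ]]
top [   3   40   94   73 3515] [46.04779516 79.24238976] [[0.88895345 0.54196654 0.058     ]]
top [494  54  14   6  56] [500.71428571  56.46428571] [[ 0.97422711 -0.71144074  0.058     ]]
top [103  71   6   6  28] [105.78571429  73.5       ] [[0.90847552 0.3781691  0.058     ]]
top [356 146  15  32 132] [362.27272727 161.5       ] [[ 0.67562872 -0.33170533  0.058     ]]
top [376 149   5  33 128] [378.328125 16
[... 1145 characters left out ...]
035 -0.40563695  0.058     ]]
scene [344 246  26  12  79] [356.67088608 251.73417722] [[ 0.61275    -0.44833252  0.058     ]]
scene [367 255   9   6  43] [370.65116279 257.81395349] [[ 0.62104124 -0.48969922  0.058     ]]
scene [380 260  24  12 140] [392.37857143 265.68571429] [[ 0.63857265 -0.54639906  0.058     ]]
scene [502 317  10  23 130] [507.58461538 330.08461538] [[ 0.65168348 -0.86176958  0.058     ]]
scene [448 353  35  31 501] [463.57085828 368.88223553] [[ 0.48521747 -0.87123643  0.058     ]]
wrist [ 398    0  114   45 3165] [448.76777251  15.46635071] [[0.05325657 0.80125967 0.058     ]]
wrist [258 197  15  17 212] [264.97641509 204.89150943] [[0.18103164 0.61301976 0.058     ]]
```

View pics/top0.png

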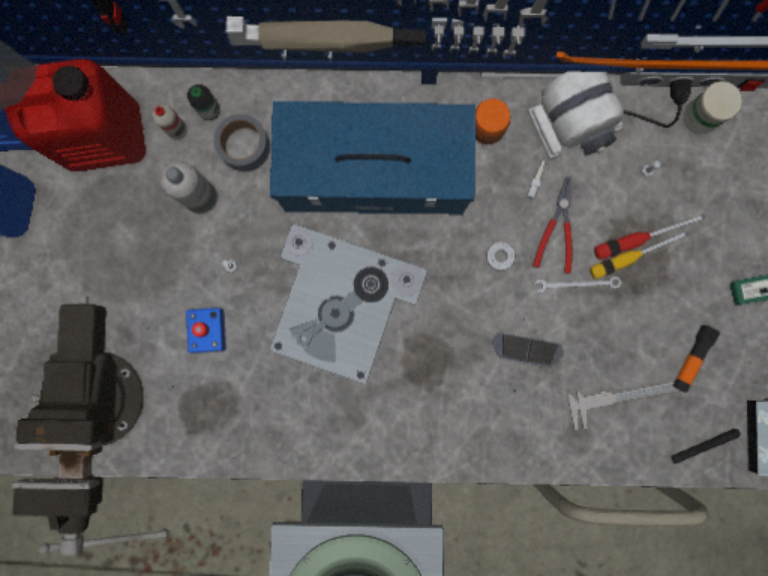

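View pics/scene0.png

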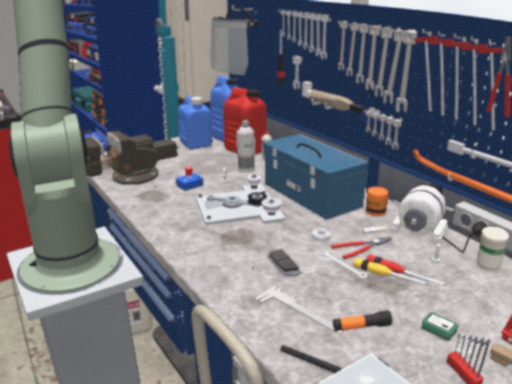

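```bash
python3 - <<'E'
from h import *
import pickle
f,R,t=pickle.load(open('top.pkl','rb'))
for n,p,z in [("hub",(336,313),.038),("eye",(306,339),.033),("idler",(371,284),.063),("bolt",(229,266),.03),("pin",(199.5,329),.06)]:
    print(n,onplane(f,"top",[np.array(p)/1.5],z).round(4))
# vise height & extents
v,u=np.mgrid[0:384:4,0:512:4]; d=f["depth"][::4,::4]; px=np.c_[u.ravel(),v.ravel()]
o,r=rays(f,"top",px); Rc,_=cam(f,"top"); 
P=o+r*d.ravel()[:,None]; P=P[d.ravel()>0]
for a,b,c,e in[(.2,.6,.3,.7),(.4,.75,-.1,.4)]:
    Q=P[(P[:,0]>a)&(P[:,0]<b)&(P[:,1]>c)&(P[:,1]<e)&(P[:,2]>.03)]
    if len(Q):
        for zz in np.arange(.03,.3,.03):
            q=Q[(Q[:,2]>zz)&(Q[:,2]<zz+.03)]
            if len(q):print(round(zz,2),len(q),q.min(0).round(3),q.max(0).round(3))
g,R,t=pickle.load(open('wrist.pkl','rb')); print(np.round(g["hand_eye"],3),R.round(2))
E
```

```text
hub [[0.5411 0.0441 0.038 ]]
eye [[0.4925 0.0985 0.033 ]]
idler [[ 0.5933 -0.0197  0.063 ]]
bolt [[0.6253 0.2453 0.03  ]]
pin [[0.5066 0.2878 0.06  ]]
0.03 25 [0.236 0.305 0.031] [0.538 0.585 0.06 ]
0.06 28 [0.251 0.44  0.066] [0.533 0.471 0.088]
0.09 115 [0.253 0.44  0.091] [0.553 0.538 0.12 ]
0.12 76 [0.211 0.425 0.12 ] [0.439 0.534 0.15 ]
0.15 164 [0.205 0.427 0.151] [0.438 0.548 0.18 ]
0.18 1 [0.333 0.446 0.18 ] [0.333 0.446 0.18 ]
0.03 131 [ 0.472 -0.099  0.031] [0.746 0.321 0.06 ]
0.06 39 [ 0.494 -0.098  0.06 ] [0.741 0.297 0.09 ]
0.09 8 [ 0.725 -0.094  0.09 ] [0.747 0.308 0.111]
0.12 17 [0.726 0.02  0.132] [0.749 0.316 0.15 ]
0.15 69 [ 0.728 -0.092  0.151] [0.75  0.325 0.17 ]
0.18 2 [0.747 0.297 0.182] [0.749 0.304 0.191]
[[ 1.     0.001  0.     0.002]
 [-0.001  0.964  0.268 -0.069]
 [-0.    -0.268  0.964 -0.126]
 [ 0.     0.     0.     1.   ]] [[ 0.23  0.97 -0.  ]
 [ 0.97 -0.23 -0.  ]
 [-0.    0.   -1.  ]]
```

View pics/wrist0.png

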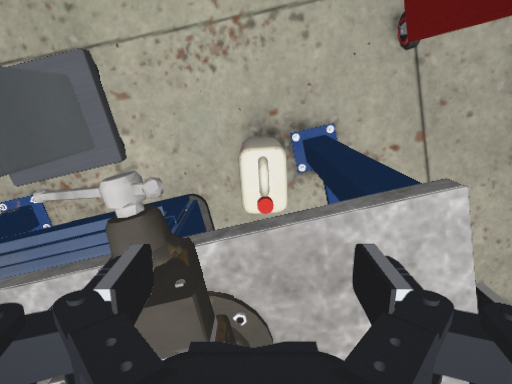

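>>> {"method": "arm_command", "body": {"targets": [[-15, 28, -15, 0, 0, 0], [-22, 42, -5, 0, 0, 1.5], [-22, 42, 0, 0, 0, 1.5], [-22, 42, 0, 0, 0, 1.5], [-22, 42, 0, 0, 0, 1.5], [-22, 42, 0, 0, 0, 1.5], [-22, 42, 0, 0, 0, 1.5], [-22, 42, 0, 0, 0, 1.5]]}}

```text
clock: 0.95
position: [0.4044, 0.3441, 0.2663]
tool_rot: [-3.139, 0.003, 1.156]
force: [1.1, 1.1, 1.1]
grip_width: 0.0852
```

```bash
cat >> h.py <<'E'
def go(x,y,z,yaw=None):
    R,t,s=pose(); d=R.T@(np.array([x,y,z])-t)*1000
    print('clk',round(float(s['clock']),2),'pos',t.round(4),'rpy',np.degrees(s['tool_rot']).round(1),'F',np.round(s['force'],1),'w',round(float(s['grip_width']),4))
    if yaw is not None:
        e=Ro.from_matrix(R.T@Ro.from_euler('xyz',[180,0,yaw],degrees=True).as_matrix()).as_rotvec(degrees=True); print('rot',e.round(2))
    print('shift mm',d.round(1)); return d
E
python3 -c "
from h import *
go(.507,.288,.2,65)"
```

```text
clk 0.95 pos [0.4044 0.3441 0.2663] rpy [-1.799e+02  1.000e-01  6.630e+01] F [1.1 1.1 1.1] w 0.0852
rot [-0.13  0.15  1.26]
shift mm [ -9.9 116.6  66.1]
```

>>> {"method": "arm_command", "body": {"targets": [[-3, 39, 22, 0, 0, 1.2], [-3, 39, 22, 0, 0, 0], [-3, 38, 22, 0, 0, 0], [0, 0, 0, 0, 0, 0], [0, 0, 0, 0, 0, 0]]}}

```text
clock: 1.45
position: [0.5137, 0.278, 0.1981]
tool_rot: [3.142, 0.002, 1.125]
force: [-0.6, 0.9, 0.4]
grip_width: 0.0852
```

```bash
python3 - <<'E'
from h import *
go(.507,.288,.2,65)
R,t,s=pose(); f=bot.grab_frame("wrist"); save(f,'w1.png')
hsv=cv2.cvtColor(f["color"],cv2.COLOR_RGB2HSV)
m=(((hsv[...,0]<8)|(hsv[...,0]>172))&(hsv[...,1]>110)&(hsv[...,2]>50)).astype(np.uint8)
k,l,st,c=cv2.connectedComponentsWithStats(m)
for i in range(1,k):
    if st[i,4]>100:
        print(st[i],c[i],onplane(f,"wrist",[c[i]],.064,(R,t)))
E
```

```text
clk 1.45 pos [0.5137 0.278  0.1981] rpy [1.80e+02 1.00e-01 6.44e+01] F [-0.6  0.9  0.4] w 0.0852
rot [-0.    0.14 -0.56]
shift mm [  6.1 -10.4  -1.9]
[244 154  33  36 800] [260.0775 171.4775] [[0.5046893  0.28997491 0.064     ]]
```

View pics/w1.png

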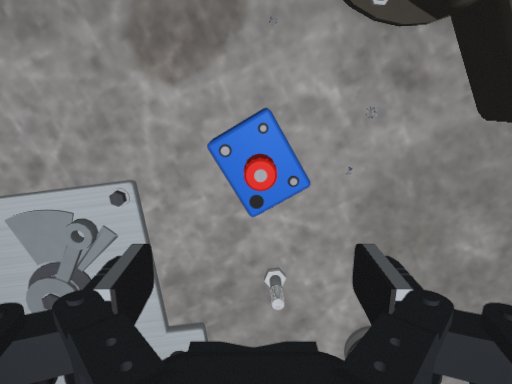

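```bash
python3 - <<'E'
from h import *
R,t,s=pose(); f=bot.grab_frame("wrist")
hsv=cv2.cvtColor(f["color"],cv2.COLOR_RGB2HSV)[150:200,235:285]
m=((hsv[...,1]<90)).astype(np.uint8)
k,l,st,c=cv2.connectedComponentsWithStats(m)
print(st,c+[235,150])
for z in(.072,.074): print(onplane(f,"wrist",[(260.5,176)],z,(R,t)))
print(onplane(f,"wrist",[(80,235)],.033,(R,t)))
g=bot.grab_frame("top");h=cv2.cvtColor(g["color"],cv2.COLOR_RGB2HSV)
m=(((h[...,0]<8)|(h[...,0]>172))&(h[...,1]>110)&(h[...,2]>50)).astype(np.uint8)
k,l,st,c=cv2.connectedComponentsWithStats(m)
for i in range(1,k):
    if abs(c[i]-[133,219]).max()<15: print(st[i],c[i],onplane(g,"top",[c[i]],.062))
E
```

```text
[[   0    0   50   50 2304]
 [  20   19   13   13  124]
 [   0   42    5    8   26]
 [  16   45   13    5   46]] [[259.75303819 173.77387153]
 [260.65322581 174.87096774]
 [236.42307692 196.46153846]
 [256.76086957 197.45652174]]
[[0.50639699 0.28903241 0.072     ]]
[[0.50596474 0.28919155 0.074     ]]
[[0.49355859 0.10985714 0.033     ]]
[134 216   4   3   7] [135.71428571 216.71428571] [[0.51370875 0.2802102  0.062     ]]
```

```bash
python3 -c "
from h import *
go(.506,.289,.12,65)
go(.506,.289,.059,65)"
```

```text
clk 1.6 pos [0.5131 0.279  0.199 ] rpy [1.80e+02 1.00e-01 6.46e+01] F [-1.7  0.9  0.2] w 0.0857
rot [ 0.03  0.07 -0.44]
shift mm [  6.  -10.8  79. ]
clk 1.6 pos [0.5131 0.279  0.199 ] rpy [1.80e+02 1.00e-01 6.46e+01] F [-1.7  0.9  0.2] w 0.0857
rot [ 0.03  0.07 -0.44]
shift mm [  6.1 -10.8 140. ]
```

>>> {"method": "arm_command", "body": {"targets": [[6, -11, 25, 0, 0, 0], [0, 0, 30, 0, 0, 0], [0, 0, 25, 0, 0, 0], [0, 0, 0, 0, 0, 0], [0, 0, 0, 0, 0, 0]]}}

```text
clock: 2.1
position: [0.5036, 0.2955, 0.1216]
tool_rot: [3.139, -0.006, 1.134]
force: [1.1, -0.3, 0.6]
grip_width: 0.0854
```

```bash
python3 - <<'E'
from h import *
go(.506,.289,.059,65)
R,t,s=pose(); f=bot.grab_frame("wrist"); save(f,'w2.png')
hsv=cv2.cvtColor(f["color"],cv2.COLOR_RGB2HSV)
m=(((hsv[...,0]<8)|(hsv[...,0]>172))&(hsv[...,1]>110)&(hsv[...,2]>50)).astype(np.uint8)
k,l,st,c=cv2.connectedComponentsWithStats(m)
i=1+np.argmax(st[1:,4]); x,y,w,h,_=st[i]; print(st[i],c[i])
q=((hsv[...,1]<90)).astype(np.uint8)[y:y+h+8,x:x+w]
k,l,st,c=cv2.connectedComponentsWithStats(q)
for a,b in zip(st,c):
    if a[4]>60: print(a,b+[x,y],onplane(f,"wrist",[b+[x,y]],.072,(R,t)))
E
```

```text
clk 2.1 pos [0.5036 0.2955 0.1216] rpy [179.9  -0.3  65. ] F [ 1.1 -0.3  0.6] w 0.0854
rot [ 0.13 -0.35 -0.01]
shift mm [-5.2  4.8 62.5]
[ 220  199   45   55 1710] [242.36432749 225.24912281]
[   0    0   45   63 2453] [242.28618019 227.94496535] [[0.50276096 0.29128337 0.072     ]]
[ 13  27  18  17 229] [241.70305677 233.72925764] [[0.5057799  0.28948381 0.072     ]]
[ 11  53  17  10 139] [238.94964029 257.12230216] [[0.51819576 0.2818199  0.072     ]]
```

>>> {"method": "arm_command", "body": {"targets": [[-5, 5, 20, 0, 0, 0], [0, 0, 18, 0, 0, 0], [0, 0, 12, 0, 0, 0], [0, 0, 0, 0, 0, 0], [0, 0, 0, 0, 0, 0]]}}

```text
clock: 2.65
position: [0.5089, 0.2919, 0.0773]
tool_rot: [3.135, -0.015, 1.136]
force: [0.5, -0.3, 0.2]
grip_width: 0.0853
```

```bash
python3 -c "
from h import *
go(.506,.289,.059,65)"
```

```text
clk 2.65 pos [0.5089 0.2919 0.0773] rpy [179.6  -0.8  65.1] F [ 0.5 -0.3  0.2] w 0.0853
rot [ 0.39 -0.84  0.07]
shift mm [-4.1 -1.5 18.3]
```

>>> {"method": "arm_command", "body": {"targets": [[-4, -1, 9, 0.4, -0.8, 0], [0, 0, 9, 0, 0, 0], [0, 0, 0, 0, 0, 0], [0, 0, 0, 0, 0, 0]]}}

```text
clock: 3.05
position: [0.5069, 0.2892, 0.0597]
tool_rot: [3.141, -0.001, 1.136]
force: [1.6, 0.4, -0.3]
grip_width: 0.0858
```

```bash
python3 -c "
from h import *
go(.506,.289,.059,65)"
```

```text
clk 3.05 pos [0.5069 0.2892 0.0597] rpy [ 1.80e+02 -1.00e-01  6.51e+01] F [ 1.6  0.4 -0.3] w 0.0858
rot [ 0.02 -0.08  0.08]
shift mm [-0.5 -0.7  0.7]
```

>>> {"method": "arm_command", "body": {"targets": [[0, 0, 0, 0, 0, 0], [0, 0, 0, 0, 0, 0], [0, 0, 0, 0, 0, 0], [0, 0, 0, 0, 0, 0], [0, 0, 0, 0, 0, 0], [0, 0, 0, 0, 0, 0], [0, 0, 0, 0, 0, 0], [0, 0, 0, 0, 0, 0]], "grip": 0, "grip_force": 60}}

```text
clock: 3.85
position: [0.507, 0.2891, 0.0603]
tool_rot: [3.141, -0.002, 1.136]
force: [-0.4, -1.4, -0.4]
grip_width: 0.0244
```

>>> {"method": "arm_command", "body": {"targets": [[0, 0, -10, 0, 0, 0], [0, 0, -15, 0, 0, 0], [0, 0, -20, 0, 0, 0], [0, 0, -20, 0, 0, 0], [0, 0, -10, 0, 0, 0], [0, 0, 0, 0, 0, 0]]}}

```text
clock: 4.45
position: [0.5073, 0.2892, 0.1427]
tool_rot: [3.14, -0.004, 1.136]
force: [-0.2, 0.7, -0.6]
grip_width: 0.0242
```

```bash
python3 -c "
from h import *
go(.515,.13,.135,65)"
```

```text
clk 4.45 pos [0.5073 0.2892 0.1427] rpy [179.9  -0.2  65.1] F [-0.2  0.7 -0.6] w 0.0242
rot [ 0.09 -0.21  0.07]
shift mm [-141.2   74.1    7.3]
```

>>> {"method": "arm_command", "body": {"targets": [[-25, 13, 0, 0, -0.2, 0], [-33, 17, 0, 0, 0, 0], [-33, 17, 0, 0, 0, 0], [-33, 17, 0, 0, 0, 0], [-17, 10, 0, 0, 0, 0], [0, 0, 0, 0, 0, 0], [0, 0, 0, 0, 0, 0]]}}

```text
clock: 5.15
position: [0.5137, 0.1256, 0.1405]
tool_rot: [-3.142, 0.0, 1.138]
force: [-0.3, 0.3, -0.2]
grip_width: 0.0246
```

```bash
python3 - <<'E'
from h import *
go(.49,.1,.135,65)
R,t,s=pose(); f=bot.grab_frame("wrist"); save(f,'w3.png',1.5)
import pickle; pickle.dump((f,R,t),open('w3.pkl','wb'))
E
```

```text
clk 5.15 pos [0.5137 0.1256 0.1405] rpy [-180.     0.    65.2] F [-0.3  0.3 -0.2] w 0.0246
rot [-0.    0.02  0.21]
shift mm [-33.1 -10.8   5.5]
```

View pics/w3.png

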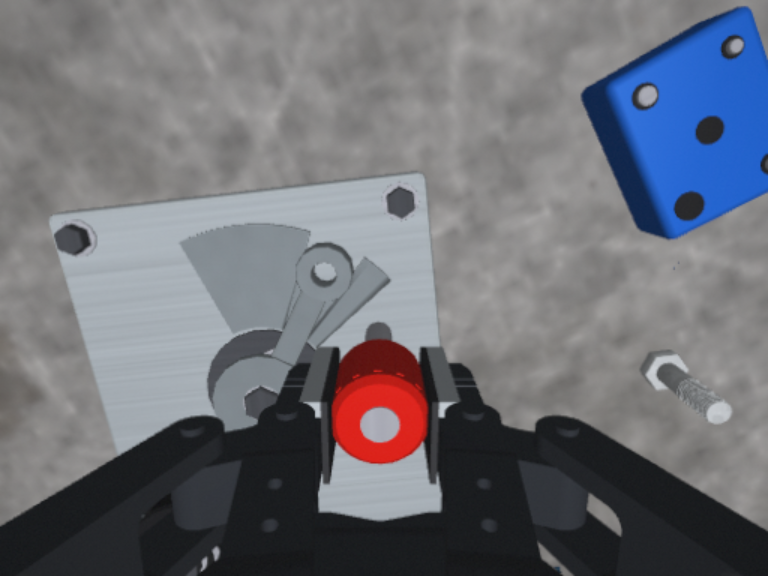

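```bash
python3 - <<'E'
from h import *
import pickle
f,R,t=pickle.load(open('w3.pkl','rb')); g=cv2.cvtColor(f["color"],cv2.COLOR_RGB2GRAY)
# dark/bright hole + boss circle
c=g[150:210,185:250]; c4=cv2.resize(c,None,fx=4,fy=4,interpolation=cv2.INTER_CUBIC)
h=cv2.HoughCircles(cv2.medianBlur(c4,5),cv2.HOUGH_GRADIENT,1,20,param1=80,param2=25,minRadius=20,maxRadius=90)
print([] if h is None else np.c_[h[0][:5,:2]/4+[185,150],h[0][:5,2]/4])
for p,z in[((324/1.5,271/1.5),.033),((262/1.5,404/1.5),.04),((380/1.5,424/1.5),t[2]+.012)]:
    X=onplane(f,"wrist",[p],z,(R,t)); print(X.round(4),(R.T@(X[0]-t)*1e3).round(1))
cv2.imwrite('pics/eye.png',cv2.resize(f["color"][150:230,180:270,::-1],None,fx=7,fy=7,interpolation=cv2.INTER_CUBIC))
T=bot.grab_frame("top"); 
cv2.imwrite('pics/eyet.png',cv2.resize(T["color"][185:250,180:270,::-1],None,fx=7,fy=7,interpolation=cv2.INTER_CUBIC))
E
```

```text
[[216.625      181.375       19.52499962]
 [212.125      183.625       21.52499962]
 [219.625      176.125       13.94999981]]
[[0.4921 0.108  0.033 ]] [-25.  -12.3 107.5]
[[0.5392 0.0509 0.04  ]] [-57.   54.5 100.5]
[[0.5132 0.1276 0.1525]] [  1.6  -1.3 -12. ]
```

View pics/eye.png

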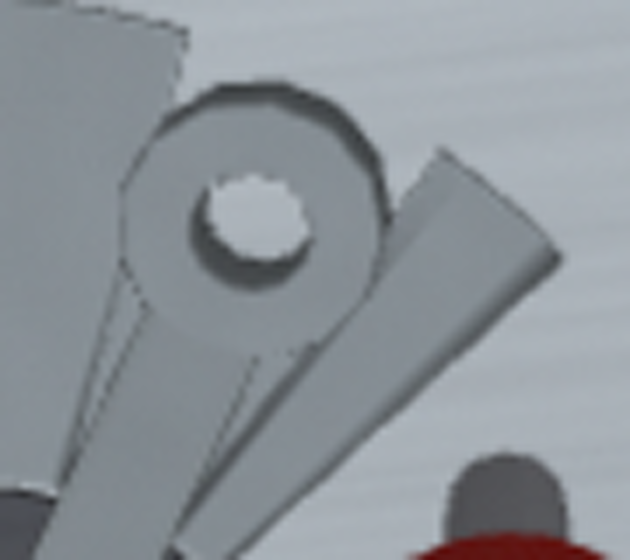

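```bash
python3 - <<'E'
from h import *
import pickle
f,R,t=pickle.load(open('top.pkl','rb'))
a=cv2.resize(f["color"][180:250,180:280,::-1],None,fx=8,fy=8,interpolation=cv2.INTER_CUBIC)
cv2.imwrite('pics/eyet.png',a)
f,R,t=pickle.load(open('w3.pkl','rb'))
for p,z in[((215.9,182.7),.033),((263/1.5,404/1.5),.04)]:
    X=onplane(f,"wrist",[p],z,(R,t)); print(X.round(4))
E
```

```text
[[0.4934 0.1073 0.033 ]]
[[0.5394 0.0513 0.04  ]]
```

View pics/eyet.png

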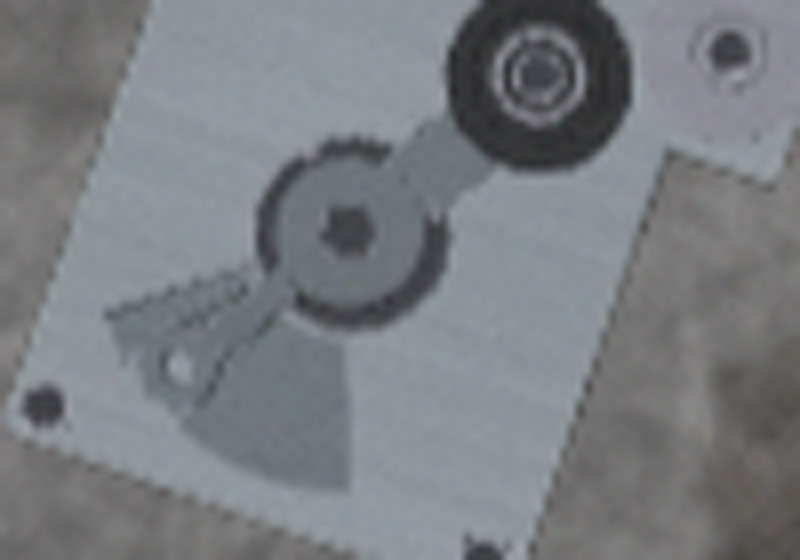

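```bash
python3 - <<'E'
from h import *
import pickle
f,R,t=pickle.load(open('w3.pkl','rb'))
def dark(f,n,c,r,z,p,th=70):
    g=cv2.cvtColor(f["color"],cv2.COLOR_RGB2GRAY).astype(int); y0,x0=c[1]-r,c[0]-r
    k,l,st,cc=cv2.connectedComponentsWithStats((g[y0:y0+2*r,x0:x0+2*r]<th).astype(np.uint8))
    for i in range(1,k):
        if st[i,4]>4: q=cc[i]+[x0,y0]; print(n,st[i],q,onplane(f,n,[q],z,p).round(4))
dark(f,"wrist",(473,87),14,.034,(R,t),55)
# plate bolts at z~.02 in both
dark(f,"wrist",(266,134),14,.02,(R,t),90); dark(f,"wrist",(49,159),14,.02,(R,t),90)
T,_,_=pickle.load(open('top.pkl','rb'))
dark(T,"top",(185,230),6,.02,None,90); dark(T,"top",(240,249),6,.02,None,90)
dark(T,"top",(223,209),5,.04,None,95)
T=bot.grab_frame("top"); dark(T,"top",(134,220),8,.034,None,60)
E
```

```text
wrist [  5   5  18  18 256] [472.65234375  86.31640625] [[0.5055 0.2898 0.034 ]]
wrist [  6   5  18  20 270] [266.73333333 134.32592593] [[0.4787 0.1545 0.02  ]]
wrist [  1   5  24  20 338] [ 47.9556213  159.14201183] [[0.4279 0.     0.02  ]]
top [ 4  5  5  4 16] [185.  230.5] [[0.4793 0.1525 0.02  ]]
top [ 4  5  5  4 16] [240.  249.5] [[ 0.4294 -0.0016  0.02  ]]
top [ 2  2  7  6 32] [223.15625 208.4375 ] [[0.5415 0.0463 0.04  ]]
top [12  2  1  6  6] [138.  216.5] [[0.5154 0.2811 0.034 ]]
```

```bash
python3 -c "
from h import *
go(.4945,.1063,.1,65)"
```

```text
clk 5.3 pos [0.5137 0.1266 0.1406] rpy [180.    0.   65.3] F [-1.3  0.3 -1. ] w 0.0245
rot [0.   0.   0.31]
shift mm [-26.4  -8.9  40.6]
```

>>> {"method": "arm_command", "body": {"targets": [[-12, -4, 5, 0, 0, 0], [-14, -5, 15, 0, 0, 0], [0, 0, 16, 0, 0, 0], [0, 0, 0, 0, 0, 0], [0, 0, 0, 0, 0, 0]]}}

```text
clock: 5.8
position: [0.4916, 0.1078, 0.1029]
tool_rot: [-3.141, 0.0, 1.145]
force: [0.3, 0.7, -1.4]
grip_width: 0.0245
```

```bash
python3 - <<'E'
from h import *
go(.4945,.1063,.1,65)
R,t,s=pose(); f=bot.grab_frame("wrist")
import pickle; pickle.dump((f,R,t),open('w4.pkl','wb'))
cv2.imwrite('pics/w4.png',cv2.resize(f["color"][130:330,170:330,::-1],None,fx=4,fy=4,interpolation=cv2.INTER_CUBIC)[:600])
E
```

```text
clk 5.8 pos [0.4916 0.1078 0.1029] rpy [-180.     0.    65.6] F [ 0.3  0.7 -1.4] w 0.0245
rot [-0.04  0.01  0.62]
shift mm [-0.1  3.3  2.9]
```

View pics/w4.png

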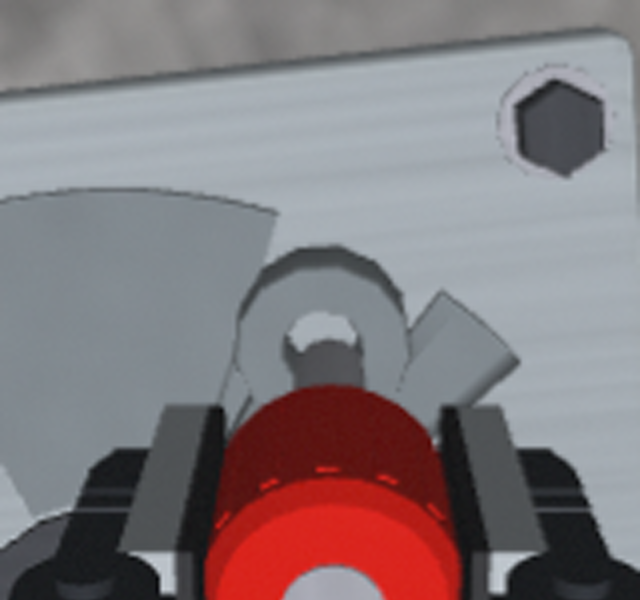

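```bash
python3 - <<'E'
from h import *
import pickle
f,R,t=pickle.load(open('w4.pkl','rb'))
def tool(p,z):
    X=onplane(f,"wrist",[p],z,(R,t)); return X.round(4),(R.T@(X[0]-t)*1e3).round(1)
print('eye c',tool((251,217.3),.033)); print('bossfacetop',tool((170+326/4,130+265/4),.033))
print('holetop',tool((170+324/4,130+311/4),.033)); print('boss l/r',tool((170+240/4,217),.033),tool((170+405/4,217),.033))
print('tip edge',tool((170+328/4,130+338/4),t[2]-.0543))
E
```

```text
eye c (array([[0.4935, 0.1073, 0.033 ]]), array([ 0.4,  2. , 69.9]))
bossfacetop (array([[0.4812, 0.1132, 0.033 ]]), array([  0.7, -11.7,  69.9]))
holetop (array([[0.4878, 0.1099, 0.033 ]]), array([ 0.4, -4.3, 69.9]))
boss l/r (array([[0.4879, 0.0955, 0.033 ]]), array([-12.7,   1.8,  69.9])) (array([[0.4985, 0.1188, 0.033 ]]), array([13. ,  1.8, 69.9]))
tip edge (array([[0.4871, 0.1109, 0.0486]]), array([ 1. , -5.4, 54.3]))
```

>>> {"method": "arm_command", "body": {"targets": [[-0.4, 3.2, 5, 0, 0, -0.3], [0, 0, 3, 0, 0, 0], [0, 0, 0, 0, 0, 0], [0, 0, 0, 0, 0, 0]]}}

```text
clock: 6.25
position: [0.4954, 0.1066, 0.0956]
tool_rot: [3.141, -0.002, 1.152]
force: [0.6, -0.4, -0.9]
grip_width: 0.0244
```

```bash
python3 -c "
from h import *
go(.4945,.1063,.092,65)"
```

```text
clk 6.25 pos [0.4954 0.1066 0.0956] rpy [ 1.799e+02 -1.000e-01  6.600e+01] F [ 0.6 -0.4 -0.9] w 0.0244
rot [ 0.05 -0.09  1.  ]
shift mm [-0.7 -0.7  3.6]
```

>>> {"method": "arm_command", "body": {"targets": [[-0.6, -0.6, 4, 0, 0, 0], [0, 0, 3, 0, 0, 0], [0, 0, 0, 0, 0, 0], [0, 0, 0, 0, 0, 0]]}}

```text
clock: 6.65
position: [0.4946, 0.1064, 0.0881]
tool_rot: [3.141, -0.002, 1.152]
force: [0.6, -0.2, 0.5]
grip_width: 0.0243
```

```bash
python3 - <<'E'
from h import *
import pickle
go(.4945,.1063,.085,65)
R,t,s=pose(); f=bot.grab_frame("wrist")
pickle.dump((f,R,t),open('w5.pkl','wb'))
cv2.imwrite('pics/w5.png',cv2.resize(f["color"][130:280,170:330,::-1],None,fx=4,fy=4,interpolation=cv2.INTER_CUBIC))
E
```

```text
clk 6.65 pos [0.4946 0.1064 0.0881] rpy [ 1.799e+02 -1.000e-01  6.600e+01] F [ 0.6 -0.2  0.5] w 0.0243
rot [ 0.06 -0.1   1.  ]
shift mm [-0.1 -0.1  3.1]
```

View pics/w5.png

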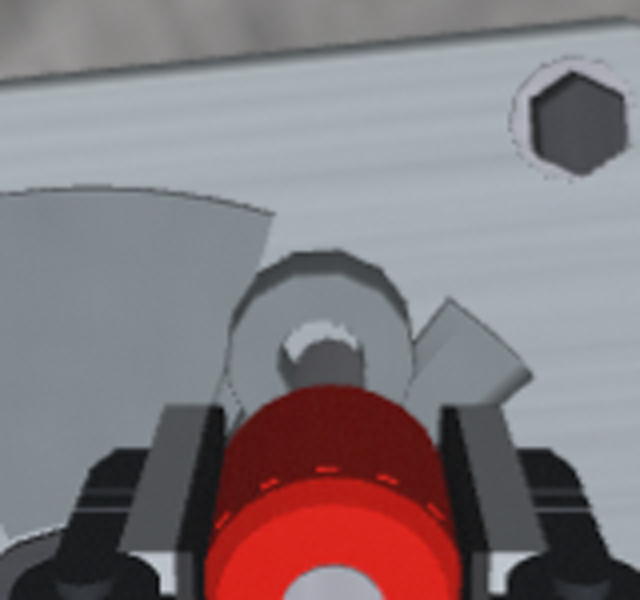

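>>> {"method": "arm_command", "body": {"targets": [[-1.2, -0.4, 1, 0, 0, 0], [0, 0, 2, 0, 0, 0], [0, 0, 0, 0, 0, 0]]}}

```text
clock: 7.0
position: [0.4938, 0.1054, 0.085]
tool_rot: [3.14, -0.002, 1.152]
force: [-0.9, 0.4, -1.2]
grip_width: 0.0242
```

```bash
python3 -c "
from h import *
go(.494,.1055,.08,66)"
```

```text
clk 7.0 pos [0.4938 0.1054 0.085 ] rpy [ 1.799e+02 -1.000e-01  6.600e+01] F [-0.9  0.4 -1.2] w 0.0242
rot [ 0.07 -0.11 -0.  ]
shift mm [0.2 0.2 5. ]
```

>>> {"method": "arm_command", "body": {"targets": [[0, 0, 3, 0, 0, 0], [0, 0, 3, 0, 0, 0], [0, 0, 3, 0, 0, 0], [0, 0, 0, 0, 0, 0]]}}

```text
clock: 7.4
position: [0.4938, 0.1054, 0.0751]
tool_rot: [3.14, -0.002, 1.152]
force: [0.2, -0.3, -1.1]
grip_width: 0.0244
```

```bash
cat >> h.py <<'E'
P=np.array([.5408,.0486]); OFF=np.array([-.001,.0005])
def st():
    R,t,s=pose(); p=t[:2]+OFF-P; th=np.arctan2(p[1],p[0]); er=p/np.linalg.norm(p); et=np.array([-er[1],er[0]])
    F=np.array(s['force']); print('clk %.2f th %.3f r %.1f z %.4f Ft %.1f Fr %.1f Fz %.1f'%(s['clock'],th-np.radians(129.9),1e3*np.linalg.norm(p),t[2],F[:2]@et,F[:2]@er,F[2]),'rpy',np.degrees(s['tool_rot']).round(2)); return R,t,th
def arc(a,n,r=.075,dz=0):
    R,t,th=st(); q=t
    for i in range(1,n+1):
        x=P+r*np.array([np.cos(th+a*i),np.sin(th+a*i)])-OFF; x=np.r_[x,t[2]]
        print((R.T@(x-q)*1e3).round(1)); q=x
E
python3 -c "
from h import *
arc(.05,4)"
```

```text
clk 7.40 th 0.001 r 74.8 z 0.0751 Ft 0.0 Fr -0.4 Fz -1.1 rpy [ 1.7993e+02 -1.1000e-01  6.6000e+01]
[-3.3 -1.7 -0. ]
[-3.5 -1.4 -0. ]
[-3.5 -1.2 -0. ]
[-3.6 -1.  -0. ]
```

>>> {"method": "arm_command", "body": {"targets": [[-3.3, -1.7, 0, 0, 0, 0], [-3.5, -1.4, 0, 0, 0, 0], [0, 0, 0, 0, 0, 0]]}}

```text
clock: 7.7
position: [0.489, 0.101, 0.0754]
tool_rot: [3.138, -0.004, 1.152]
force: [3.5, 2.8, -2.2]
grip_width: 0.0243
```

```bash
python3 -c "
from h import *
arc(.05,4)"
```

```text
clk 7.70 th 0.088 r 74.7 z 0.0754 Ft -4.4 Fr -0.5 Fz -2.2 rpy [179.81  -0.24  66.03]
[-3.4 -1.5 -0. ]
[-3.6 -1.1 -0. ]
[-3.6 -0.9 -0. ]
[-3.7 -0.7 -0. ]
```

>>> {"method": "arm_command", "body": {"targets": [[-3.5, -1.5, 0, 0.1, -0.2, 0], [-3.7, -1.1, 0, 0, 0, 0], [-3.5, -0.9, 0, 0, 0, 0]]}}

```text
clock: 8.0
position: [0.4828, 0.0938, 0.0759]
tool_rot: [3.137, -0.004, 1.153]
force: [3.7, 4.6, -4.1]
grip_width: 0.0245
```

```bash
python3 -c "
from h import *
arc(.05,4)"
```

```text
clk 8.00 th 0.216 r 74.6 z 0.0759 Ft -5.9 Fr -0.1 Fz -4.1 rpy [179.77  -0.22  66.09]
[-3.6 -1.2 -0. ]
[-3.7 -0.6 -0. ]
[-3.7 -0.4 -0. ]
[-3.7 -0.2 -0. ]
```

>>> {"method": "arm_command", "body": {"targets": [[-0.3, 0, 2.5, 0.2, -0.2, 0], [-0.3, 0, 2, 0, 0, 0], [-0.3, 0, 1, 0, 0, 0]]}}

```text
clock: 8.3
position: [0.4833, 0.094, 0.0709]
tool_rot: [3.14, -0.002, 1.154]
force: [2.3, 4.7, 1.8]
grip_width: 0.0243
```

```bash
python3 -c "
from h import *
arc(.03,1)"
```

```text
clk 8.30 th 0.209 r 74.4 z 0.0709 Ft -5.1 Fr 1.1 Fz 1.8 rpy [ 1.7991e+02 -1.4000e-01  6.6110e+01]
[-2.  -1.1 -0. ]
```

>>> {"method": "arm_command", "body": {"targets": [[-0.4, -0.2, 1, 0, 0, 0], [-0.4, -0.2, 1, 0, 0, 0]]}}

```text
clock: 8.5
position: [0.4838, 0.0942, 0.0698]
tool_rot: [3.139, -0.004, 1.154]
force: [-3.9, 0.9, 38.2]
grip_width: 0.0241
```

```bash
python3 -c "
from h import *
arc(.03,4)"
```

```text
clk 8.50 th 0.203 r 74.1 z 0.0698 Ft 1.7 Fr 3.6 Fz 38.2 rpy [179.83  -0.23  66.13]
[-2.  -1.4 -0. ]
[-2.2 -0.5 -0. ]
[-2.2 -0.4 -0. ]
[-2.2 -0.3 -0. ]
```

>>> {"method": "arm_command", "body": {"targets": [[0, 0, -0.8, 0, 0, 0]]}}

```text
clock: 8.6
position: [0.4838, 0.0945, 0.0708]
tool_rot: [3.139, -0.004, 1.154]
force: [1.4, 4.3, -3.4]
grip_width: 0.0244
```

```bash
python3 -c "
from h import *
arc(.03,4)"
```

```text
clk 8.60 th 0.200 r 74.2 z 0.0708 Ft -4.2 Fr 1.6 Fz -3.4 rpy [179.84  -0.25  66.14]
[-2.  -1.3 -0. ]
[-2.2 -0.5 -0. ]
[-2.2 -0.4 -0. ]
[-2.2 -0.3 -0. ]
```

>>> {"method": "arm_command", "body": {"targets": [[-2.1, -1.1, 0, 0.1, -0.2, 0], [-2.2, -0.5, 0.2, 0, 0, 0]]}}

```text
clock: 8.8
position: [0.4817, 0.0921, 0.0708]
tool_rot: [3.139, -0.002, 1.155]
force: [3.4, 4.7, 2.0]
grip_width: 0.0243
```

```bash
python3 -c "
from h import *
arc(.013,4,.0747)"
```

```text
clk 8.80 th 0.243 r 74.5 z 0.0708 Ft -5.8 Fr -0.0 Fz 2.0 rpy [ 1.7987e+02 -1.3000e-01  6.6190e+01]
[-0.9 -0.4 -0. ]
[-1.  -0.2 -0. ]
[-1.  -0.2 -0. ]
[-1.  -0.2 -0. ]
```

>>> {"method": "arm_command", "body": {"targets": [[-1.1, -0.3, 0.3, 0, 0, 0], [-1.1, -0.2, 0.3, 0, 0, 0], [-1.1, -0.2, 0.3, 0, 0, 0], [-1.1, -0.2, 0.3, 0, 0, 0]]}}

```text
clock: 9.2
position: [0.4808, 0.0907, 0.0702]
tool_rot: [3.137, -0.006, 1.157]
force: [3.5, 7.8, 7.5]
grip_width: 0.0244
```

```bash
python3 -c "
from h import *
arc(.013,4,.0747)"
```

```text
clk 9.20 th 0.265 r 74.4 z 0.0702 Ft -8.4 Fr 1.6 Fz 7.5 rpy [179.76  -0.34  66.28]
[-0.9 -0.5 -0. ]
[-1.  -0.2 -0. ]
[-1.  -0.2 -0. ]
[-1.  -0.1 -0. ]
```

>>> {"method": "arm_command", "body": {"targets": [[-1.6, -0.4, 0.25, 0.2, -0.3, 0], [-1.6, -0.3, 0.25, 0, 0, 0], [-1.6, -0.3, 0.3, 0, -0.1, 0], [-1.6, -0.3, 0.3, 0, 0, 0]]}}

```text
clock: 9.6
position: [0.4798, 0.0891, 0.0702]
tool_rot: [3.138, -0.005, 1.16]
force: [2.8, 8.8, 5.8]
grip_width: 0.0245
```

```bash
python3 -c "
from h import *
arc(.013,4,.0747)"
```

```text
clk 9.60 th 0.290 r 74.3 z 0.0702 Ft -8.8 Fr 2.5 Fz 5.8 rpy [179.77  -0.29  66.45]
[-0.9 -0.5 -0. ]
[-1.  -0.1 -0. ]
[-1.  -0.1 -0. ]
[-1.  -0.1 -0. ]
```

>>> {"method": "arm_command", "body": {"targets": [[-2.1, -0.6, 0.3, 0.2, -0.3, -0.2], [-2.1, -0.4, 0.3, 0, 0, 0], [-2.1, -0.4, 0.3, 0, -0.1, 0], [-2.1, -0.4, 0.3, 0, 0, 0]]}}

```text
clock: 10.0
position: [0.478, 0.0861, 0.0702]
tool_rot: [3.137, -0.005, 1.167]
force: [2.4, 8.4, 4.5]
grip_width: 0.0246
```

```bash
python3 -c "
from h import *
arc(.013,4,.0747)"
```

```text
clk 10.00 th 0.337 r 74.3 z 0.0702 Ft -8.4 Fr 2.2 Fz 4.5 rpy [179.74  -0.27  66.84]
[-0.9 -0.5 -0. ]
[-1.  -0.1 -0. ]
[-1.  -0.1 -0. ]
[-1.  -0.1 -0. ]
```

>>> {"method": "arm_command", "body": {"targets": [[-2, -0.7, 0.3, 0.2, -0.3, 0.4], [-2, -0.4, 0.3, 0, 0, 0.1], [-2, -0.4, 0.3, 0, -0.1, 0], [-2, -0.4, 0.3, 0, 0, 0]]}}

```text
clock: 10.4
position: [0.4765, 0.0835, 0.0702]
tool_rot: [3.136, -0.005, 1.161]
force: [3.2, 8.2, 5.1]
grip_width: 0.0245
```

```bash
python3 -c "
from h import *
arc(.013,4,.0747)"
```

```text
clk 10.40 th 0.377 r 74.3 z 0.0702 Ft -8.7 Fr 1.1 Fz 5.1 rpy [179.69  -0.27  66.5 ]
[-0.9 -0.5 -0. ]
[-1.  -0.1 -0. ]
[-1.  -0.1 -0. ]
[-1. -0. -0.]
```

>>> {"method": "arm_command", "body": {"targets": [[-2, -0.5, 0.3, 0.3, -0.3, 0.4], [-2, -0.3, 0.3, 0, 0, 0.1], [-2, -0.3, 0.3, 0, -0.1, 0], [-2, -0.3, 0.3, 0, 0, 0]]}}

```text
clock: 10.8
position: [0.4753, 0.0811, 0.0702]
tool_rot: [3.137, -0.005, 1.155]
force: [2.6, 9.5, 4.4]
grip_width: 0.0242
```

```bash
python3 -c "
from h import *
arc(.013,4,.0747)"
```

```text
clk 10.80 th 0.414 r 74.2 z 0.0702 Ft -9.6 Fr 1.9 Fz 4.4 rpy [179.76  -0.28  66.18]
[-0.9 -0.5 -0. ]
[-1. -0. -0.]
[-1. -0. -0.]
[-1.  0. -0.]
```

>>> {"method": "arm_command", "body": {"targets": [[-2, -0.5, 0.3, 0.2, -0.3, 0], [-2, -0.4, 0.3, 0, 0, 0], [-2, -0.3, 0.3, 0, -0.1, 0], [-2, -0.3, 0.3, 0, 0, 0]]}}

```text
clock: 11.2
position: [0.4742, 0.0788, 0.0702]
tool_rot: [3.137, -0.005, 1.159]
force: [2.2, 9.3, 5.6]
grip_width: 0.0243
```

```bash
python3 -c "
from h import *
arc(.013,4,.0747)"
```

```text
clk 11.20 th 0.448 r 74.3 z 0.0702 Ft -9.3 Fr 1.8 Fz 5.6 rpy [179.71  -0.3   66.39]
[-1.  -0.5 -0. ]
[-1.  0. -0.]
[-1.  0. -0.]
[-1.  0. -0.]
```

>>> {"method": "arm_command", "body": {"targets": [[-2, -0.5, 0.3, 0.3, -0.3, 0.2], [-2, -0.3, 0.3, 0, 0, 0], [-2, -0.2, 0.3, 0, -0.1, 0], [-2, -0.2, 0.3, 0, 0, 0]]}}

```text
clock: 11.6
position: [0.4733, 0.0766, 0.0702]
tool_rot: [3.138, -0.006, 1.159]
force: [2.8, 9.6, 5.4]
grip_width: 0.0241
```

```bash
python3 -c "
from h import *
arc(.013,4,.0747)"
```

```text
clk 11.60 th 0.480 r 74.2 z 0.0702 Ft -9.9 Fr 1.1 Fz 5.4 rpy [179.78  -0.33  66.4 ]
[-1.  -0.5 -0. ]
[-1.  0. -0.]
[-1.  0. -0.]
[-1.   0.1 -0. ]
```

>>> {"method": "arm_command", "body": {"targets": [[-2.1, -0.4, 0.3, 0.2, -0.3, 0.3], [-2.1, -0.2, 0.3, 0, 0, 0], [-2.1, -0.1, 0.3, 0, -0.1, 0], [-2.1, -0.1, 0.3, 0, 0, 0]]}}

```text
clock: 12.0
position: [0.4723, 0.074, 0.0702]
tool_rot: [3.138, -0.006, 1.158]
force: [2.4, 10.7, 5.9]
grip_width: 0.0239
```

```bash
python3 -c "
from h import *
arc(.013,4,.0747)"
```

```text
clk 12.00 th 0.518 r 74.2 z 0.0702 Ft -10.9 Fr 1.5 Fz 5.9 rpy [179.78  -0.34  66.32]
[-1.  -0.4 -0. ]
[-1.   0.1 -0. ]
[-1.   0.1 -0. ]
[-1.   0.1 -0. ]
```

>>> {"method": "arm_command", "body": {"targets": [[-2.1, -0.4, 0.3, 0.2, -0.3, 0.2], [-2.1, -0.1, 0.3, 0, 0, 0], [-2.1, 0, 0.3, 0, -0.1, 0], [-2.1, 0, 0.3, 0, 0, 0]]}}

```text
clock: 12.4
position: [0.4709, 0.071, 0.0699]
tool_rot: [3.139, -0.005, 1.158]
force: [0.9, 7.9, 1.5]
grip_width: 0.0245
```

```bash
python3 -c "
from h import *
arc(.013,4,.0747)"
```

```text
clk 12.40 th 0.562 r 74.5 z 0.0699 Ft -7.8 Fr 1.6 Fz 1.5 rpy [179.84  -0.3   66.35]
[-1.  -0.1 -0. ]
[-1.   0.1 -0. ]
[-1.   0.1 -0. ]
[-1.   0.1 -0. ]
```

>>> {"method": "arm_command", "body": {"targets": [[-0.7, 0, 0.6, 0.1, -0.2, 0], [-0.7, 0, 0.6, 0, 0, 0]]}}

```text
clock: 12.6
position: [0.4708, 0.0713, 0.0689]
tool_rot: [3.141, -0.003, 1.159]
force: [1.9, 7.8, 3.8]
grip_width: 0.0244
```

```bash
python3 -c "
from h import *
arc(.013,1,.0747)"
```

```text
clk 12.60 th 0.558 r 74.7 z 0.0689 Ft -8.0 Fr 0.6 Fz 3.8 rpy [179.94  -0.2   66.43]
[-1.   0.1 -0. ]
```

>>> {"method": "arm_command", "body": {"targets": [[-0.6, 0, 1, 0, -0.2, 0], [-0.6, 0, 1, 0, 0, 0]]}}

```text
clock: 12.8
position: [0.4709, 0.0717, 0.0671]
tool_rot: [3.14, -0.002, 1.161]
force: [0.4, 5.5, 4.5]
grip_width: 0.0244
```

```bash
python3 -c "
from h import *
arc(.013,1,.0747)"
```

```text
clk 12.80 th 0.553 r 74.7 z 0.0671 Ft -5.3 Fr 1.4 Fz 4.5 rpy [ 1.7993e+02 -9.0000e-02  6.6510e+01]
[-1.   0.1 -0. ]
```

>>> {"method": "arm_command", "body": {"targets": [[-0.3, 0, 1.2, 0, 0, 0], [-0.3, 0, 1.2, 0, 0, 0], [-0.3, 0, 1.2, 0, 0, 0]]}}

```text
clock: 13.1
position: [0.4708, 0.0718, 0.0637]
tool_rot: [3.141, -0.002, 1.162]
force: [0.7, 3.7, 5.6]
grip_width: 0.0247
```

```bash
python3 -c "
from h import *
arc(.013,1,.0747)"
```

```text
clk 13.10 th 0.552 r 74.8 z 0.0637 Ft -3.7 Fr 0.5 Fz 5.6 rpy [ 1.7994e+02 -1.2000e-01  6.6570e+01]
[-1.   0.2 -0. ]
```

Home should be at TCP z ≈ 0.0593.

>>> {"method": "arm_command", "body": {"targets": [[-0.2, 0, 1.2, 0, 0, 0], [-0.2, 0, 1.2, 0, 0, 0], [-0.2, 0, 1.0, 0, 0, 0]]}}

```text
clock: 13.4
position: [0.4709, 0.0718, 0.0604]
tool_rot: [3.141, -0.002, 1.162]
force: [1.0, 3.4, 5.8]
grip_width: 0.0241
```

```bash
python3 -c "
from h import *
arc(.013,1,.0747)"
```

```text
clk 13.40 th 0.552 r 74.8 z 0.0604 Ft -3.6 Fr 0.1 Fz 5.8 rpy [ 1.7995e+02 -1.4000e-01  6.6600e+01]
[-1.   0.2 -0. ]
```

>>> {"method": "arm_command", "body": {"targets": [[-0.1, 0, 0.7, 0, 0, 0], [-0.1, 0, 0.6, 0, 0, 0], [0, 0, 0.3, 0, 0, 0]]}}

```text
clock: 13.7
position: [0.4709, 0.0718, 0.0591]
tool_rot: [3.141, -0.002, 1.163]
force: [-1.8, 3.2, 17.2]
grip_width: 0.0246
```

```bash
python3 -c "
from h import *
arc(.013,1,.0747)"
```

```text
clk 13.70 th 0.551 r 74.8 z 0.0591 Ft -2.4 Fr 2.7 Fz 17.2 rpy [ 1.7998e+02 -1.3000e-01  6.6620e+01]
[-1.   0.2 -0. ]
```

>>> {"method": "arm_command", "body": {"targets": [[0, 0, -0.1, 0, 0, 0], [0, 0, 0, 0, 0, 0], [0, 0, 0, 0, 0, 0], [0, 0, 0, 0, 0, 0], [0, 0, 0, 0, 0, 0], [0, 0, 0, 0, 0, 0]], "grip": 60}}

```text
clock: 14.3
position: [0.4695, 0.0706, 0.0585]
tool_rot: [-3.139, 0.001, 1.162]
force: [-0.3, -0.3, -0.2]
grip_width: 0.051
```

>>> {"method": "arm_command", "body": {"targets": [[0, 0, -10, 0, 0, 0], [0, 0, -20, 0, 0, 0], [0, 0, -30, 0, 0, 0], [0, 0, -30, 0, 0, 0], [0, 0, -20, 0, 0, 0], [0, 0, 0, 0, 0, 0], [0, 0, 0, 0, 0, 0]]}}

```text
clock: 15.0
position: [0.4692, 0.0703, 0.1761]
tool_rot: [-3.14, 0.001, 1.161]
force: [-0.3, -0.7, -0.4]
grip_width: 0.0514
```

```bash
python3 - <<'E'
from h import *
import pickle
R,t,th=st(); f=bot.grab_frame("wrist"); save(f,'w6.png')
hsv=cv2.cvtColor(f["color"],cv2.COLOR_RGB2HSV)
m=(((hsv[...,0]<8)|(hsv[...,0]>172))&(hsv[...,1]>110)&(hsv[...,2]>50)).astype(np.uint8)
k,l,st_,c=cv2.connectedComponentsWithStats(m); i=1+np.argmax(st_[1:,4]); print(st_[i],c[i],onplane(f,"wrist",[c[i]],.061,(R,t)))
x,y,w,h=st_[i][:4]; d=f["depth"]; 
q=(hsv[y:y+h,x:x+w,1]<90)
k,l,s2,c2=cv2.connectedComponentsWithStats(q.astype(np.uint8))
for a,b in zip(s2[1:],c2[1:]):
    if a[4]>60:
        p=b+[x,y]; o,r=rays(f,"wrist",[p],(R,t)); print(a,p,onplane(f,"wrist",[p],.071,(R,t)),o+r*d[int(p[1]),int(p[0])])
E
```

```text
clk 15.00 th 0.578 r 75.9 z 0.1761 Ft 0.7 Fr 0.1 Fz -0.4 rpy [-1.7988e+02  3.0000e-02  6.6540e+01]
[ 240  173   36   41 1024] [257.04785156 192.93945312] [[0.46999182 0.0750112  0.061     ]]
[ 0  0 14 14 69] [243.49275362 176.55072464] [[0.45245303 0.07194144 0.071     ]] [[0.46040828 0.06724596 0.03091017]]
[ 20   0  16  19 101] [271.27722772 178.08910891] [[0.46130959 0.0895909  0.071     ]] [[0.47018303 0.08806251 0.03351922]]
[ 11  19  14  13 140] [257.57142857 197.82142857] [[0.47087537 0.07491163 0.071     ]] [[0.47064084 0.07499956 0.07184324]]
[24 28 12 13 63] [271.93650794 209.46031746] [[0.48315801 0.08103489 0.071     ]] [[0.4989617  0.07732373 0.0232916 ]]
```

View pics/w6.png

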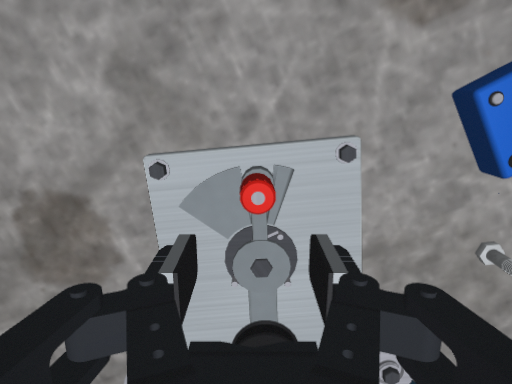

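```bash
python3 -c "
from h import *
print(bot.job_done())"
```

```text
the job is handed in; nothing more can be done
None
```

The tensioner is locked. The pin went from the blue block into the eye, and I used it to swing the arm against its spring. The tip dropped into the hidden hole at about 0.55 rad by my own estimate of the pivot. I then pushed the pin home, opened the gripper, backed off about 115 mm upward and handed the job in at about 15 s.

**Last checks:**
- **Seated:** the pin went solid with the tool at z = 0.0591 m, where I expected about 0.0593 m. After release the depth image put the knob's top at 0.0718 m, against 0.071 m for fully home.
- **Holding:** the last picture shows the pin standing upright in the eye and the arm still swung over.
- **Robot clear:** the wrist force after retreating was about zero.
- **Other loose things:** the gripper never went near any of them. I did not measure their positions again at the end; the last picture shows only part of the bolt.

**What went less well:**
- **One hard press:** the first press onto the plate was stiffer than I expected. The wrist read 38 N downward, close to the 40 N limit. I backed off at once, and later readings were about 17 N or less.
- **Cameras disagreed:** the top and wrist cameras placed the eye about 5 mm apart. I used the wrist camera after checking it against the block's hole, and the pin went in cleanly.

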